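# Gauge the height of the brass plug

### The arm

A 6-joint arm with a two-finger parallel gripper is mounted at the origin on the work surface. World frame = base frame: x ahead of the robot, y to its left, z up, the work surface at z = 0. Lengths are in m, angles in rad, forces in N, time in s.
With the tool pointing down it reaches from about 0.4 to 0.825 m from the base axis. Payload 7 kg.
Tool frame: the origin (TCP) lies at the centre of the arm's flange, where the gripper is bolted on; the fingertips stand 178 mm ahead of it and the grasp point (between the pads) lies arm.tcp_to_grasp ahead of it (arm.tcp_to_grasp is the distance from the TCP to the grasp point, in m); z points along the fingers, y is the direction in which the jaws open and shut (so a half turn about z gives the same grasp; the last joint's range is limited). The gripper opens to 88 mm and grips with 3 to 60 N. Pads are 19 mm wide; open, the fingers measure 130 mm over their backs; the gripper's body (78 mm by 193 mm) begins 47 mm behind the grasp point.
Start: joints at [-0.937, 0.359, 0.012, 0, -1.224, -0.288], TCP at [0.229, -0.635, 0.405] pointing down, gripper open.
Joint ranges: [-3.07, 3.07], [-1.43, 2.12], [-1.02, 1.25], [-3.03, 1.67], [-3.05, -0], [-3.03, 3.03]. Speed limits (rad/s): [2.39, 2.39, 3.01, 3.14, 3.14, 3.14].

### API

Orientations are given as [roll, pitch, yaw] about the fixed x, y, z axes, in that order (R = Rz(yaw) Ry(pitch) Rx(roll)).
In Python, from station import arm gives the robot as it stands.
- The arm moves only by the tool move_arm, never from a script. Its argument "deltas" is a list of rows, each a list of 6 numbers: the shift along the world's x, y, z in mm, then the turn, a rotation vector about the world's x, y, z in degrees. In form: [[tx, ty, tz, ax, ay, az], ...]. A call has exactly 5 rows; each row shifts and turns the commanded pose from where the row before left it; what a row does not reach is not made up. A row lasts 1/12 s, in which the tool goes at most 41.7 mm and 7.16 degrees, less where a joint would pass 70% of its speed; a pose out of reach is approached as far as the arm can. A call with a gripper value outside its range is refused whole. "claw" is the closure in counts, from 0 (fully open) to 255 (shut), set as the call begins (left out, the last holds). The fingers move at their own pace and stop on an object; "squeeze" is the grip in N (left out, the last holds). Time passes only in rows, so rows that do not move let the fingers close, or fill a call up. It gives the time, the measured TCP pose, the force and the opening at its end, in the units of the state.
- arm.get_state(): the state, without advancing time (a new reading comes with each control period).
- arm.grab_frame(name): name is "side" or "top"; returns the picture (384x512x3 uint8, red, green, blue); there is no depth.
- arm.calibration(name): a dict with "intrinsics" (3x3 intrinsics, pixels), "T" (4x4, takes a point from camera to world coordinates). Camera axes: x right, y up, looking along -z (the intrinsics and any distortion apply to the point x, -y, -z); pixel columns grow to the right and rows downward; lengths in m; the calibration is good to about 2 mm. A picture is of the moment at which its call begins. calibration takes no time and is no camera call.
- arm.job_done(): hands the job in, once; it reports no verdict.
Trained networks look in the newest picture that a camera, given by its name, has taken for a name from the list of things; names that differ only in an ending like _2 or _b are one class to them, and where a whole thing is asked for, a point or a joint stands for the part that bears it (a point fixed in the world has none). Each returns a list of dicts, best first, with "score" (0 to 1); they miss things now and then, are a little off and sometimes report something else, mostly with a low value. They report only what shows in the picture. A call takes as long as a camera call. They do not tell look-alikes from the thing itself.
- arm.spot_in(thing, camera): "xy" ([column, row] in pixels, amid what is visible of it).
- arm.masks_of(thing, camera): "pixels" (384x512 bool, what is visible of it) and "xy" ([column, row] in pixels, amid what is visible of it).
- arm.spot_point(thing, camera): "xy" ([column, row] in pixels: a listed point, or the origin of a listed thing).
The state is a dict: "t": time; "q": joint angles; "qd": joint speeds; "joint_efforts": joint torques, N m; "eef_pos": TCP position; "ee_rot": TCP orientation; "force": force on the tool from outside, world axes, zero at the start; "moment": the same for the moment, N m; "width": finger opening in m.
Only numpy, scipy, OpenCV 4.12 (cv2) and the standard library are available. Lean on these libraries where they do the work, as an engineer would, in place of code of your own. Each camera call takes 0.05 s, during which the arm holds its last target. There are 200 camera calls.

### The job

Pick up the red-headed bridge gauge and stand it astride the brass plug, both legs flat on the bench and its sprung foot resting on the middle of the plug's top, so that the gauge reads the plug's height; then let go. Set the gauge down, do not drop it, and leave the aluminium spacer and the black ball seat where they stand.

Things in the scene. Friction and masses are not known exactly. Their poses are not given: they have to be found in the camera images.
- gauge_grip (a point): Centre of the red head (36 mm x, 40 mm y, 56 mm high) of a loose bridge gauge, 0.4 to 0.65 kg, 102 mm above its soles; z up. Grip the head's x faces (y faces carry white scales). It stands mid-beam: dark beam 118 x 46 mm, 60 to 74 mm above the soles, on two legs 14 x 50 mm, centred 52 mm either side along x (90 mm gap). The foot is on the head's vertical axis.
- gauge_foot (a joint): The gauge's reading in m: height of the underside of its sprung foot (brass disc, 20 mm across, under the middle of the beam) above the soles. Reads 0 (lower stop) when free or on the bare bench, can be pushed up to 0.052; the spring presses down with under 2.5 N, less than the gauge's weight.
- plug_center (a point): Centre, 19 mm above the bench, of the loose brass plug to be measured: round, 38 mm high, 44 mm across at its foot and 36 mm across at its flat top; z is up.
- spacer_center (a point): Centre of a loose bright aluminium spacer, a bystander: round, 44 mm across, 26 mm high, a dark dot on its top; its centre is 13 mm above the bench.
- seat_center (a point): Point 24 mm above the bench on the axis of a loose black valve seat with a steel ball in its top, a bystander: 48 mm across, 48 mm high.
Not all that is in view belongs to the job. Of the things that look like the part that bears gauge_grip, the largest one is meant. Of the things that look like the part that bears plug_center, the smallest one is meant.

How it is judged:
At the end, for the whole second after the job is handed in: The gauge stands level (within 4.5 degrees) with its legs on the bench (head centre under 107 mm up), its head within 15 mm of the plug's axis, the foot resting on the upright plug and at rest, reading 34 to 42 mm (value of joint gauge_foot between 0.034 and 0.042 m and horizontal distance between gauge_grip and plug_center below 0.015 m and angle between each of gauge_grip, plug_center's own z axis and vertical below 0.08 rad and height (world z) of gauge_grip below 0.107 m and height (world z) of plug_center below 0.024 m and velocity of joint gauge_foot between -0.01 and 0.01 m/s); the robot touches nothing.
It fails at once if the aluminium spacer is shifted by more than 20 mm (distance of spacer_center from where it was at the start of the episode above 0.02 m).
It fails at once if the black ball seat is shifted by more than 20 mm (distance of seat_center from where it was at the start of the episode above 0.02 m).
It fails at once if the gauge is dropped (falls free of the fingers faster than 0.5 m/s, a fall of over about 13 mm) (linear speed of gauge above 0.5 m/s and contact force between the fingers and gauge below 0.2 N).
It also fails if it takes over 45 s, if anything falls off the work surface, if the arm or the gripper's body presses on something with over 40 N, if the wrist force passes 120 N, or if a joint passes its speed limit or range.

## Working session

There is one attempt and no reset: what is moved stays moved. The work goes in short steps, Python scripts to look and compute and a tool call to move; the robot and the scene stay as the last step left them, time stands still between calls to the robot, and variables do not carry over. Pictures are saved under pics/ and viewed, about 8 in all and at most 12, crops included, and the job is handed in when it is done.

Besides the shell and the picture viewer there is one more tool, called after "Request:" by a JSON object that holds its "method" and its "body". move_arm: Moves the arm, as the interface text tells. Its arguments: {"type":"object","properties":{"deltas":{"type":"array","items":{"type":"array","items":{"type":"number"}}},"claw":{"type":"number"},"squeeze":{"type":"number"}},"required":["deltas"]}

```bash
mkdir -p pics; cat > h.py <<'E'
import numpy as np, cv2
from station import arm
def save(n,im,crop=None,s=1):
    if crop: a,b,c,d=crop; im=im[b:d,a:c]
    im=cv2.resize(im,None,fx=s,fy=s,interpolation=cv2.INTER_CUBIC)
    cv2.imwrite('pics/'+n,im[:,:,::-1])
def ray(cam,xy):
    c=arm.calibration(cam);K=np.array(c['intrinsics']);T=np.array(c['T'])
    d=np.linalg.inv(K)@[xy[0],xy[1],1]; d=T[:3,:3]@[d[0],-d[1],-d[2]]
    return T[:3,3],d
def at(cam,xy,z):
    o,d=ray(cam,xy); return o+d*(z-o[2])/d[2]
def proj(cam,p):
    c=arm.calibration(cam);K=np.array(c['intrinsics']);T=np.array(c['T'])
    q=T[:3,:3].T@(np.array(p)-T[:3,3]); v=K@[q[0],-q[1],-q[2]]; return v[:2]/v[2]
E
python3 - <<'E'
from h import *
print(arm.tcp_to_grasp, arm.get_state())
ims=[]
for c in('side','top'):
    im=arm.grab_frame(c); save(c+'0.png',im,s=1.5); print(c,arm.calibration(c))
    for t,z in(('gauge_grip',.102),('plug_center',.019),('spacer_center',.013),('seat_center',.024)):
        for r in arm.spot_point(t,c): print(c,t,r['score'],np.round(r['xy'],1),np.round(at(c,r['xy'],z),3))
E
```

```text
0.1593 {'t': 0.0, 'q': array([-9.36906424e-01,  3.59386400e-01,  1.10921180e-02, -3.98528397e-04,
       -1.22409553e+00, -2.88082174e-01]), 'qd': array([ 9.95658240e-05,  1.20038675e-03, -3.61094281e-04,  4.78708809e-04,
        1.91531971e-04,  8.77669189e-04]), 'joint_efforts': array([-1.57304956e-03, -5.82706189e+01,  2.93056744e+01,  6.99699908e+00,
        6.69073634e-03, -1.86061334e-04]), 'eef_pos': array([ 0.22872983, -0.63486403,  0.40372852]), 'ee_rot': array([ 3.13995838e+00, -9.35754819e-05, -2.79592057e+00]), 'force': array([-0.17435241,  0.43632611,  0.09551396]), 'moment': array([0.01532964, 0.01962152, 0.00733676]), 'width': 0.08759271458240014}
side {'intrinsics': array([[499.40166367,   0.        , 256.00971824],
       [  0.        , 499.40166367, 194.58333762],
       [  0.        ,   0.        ,   1.        ]]), 'T': array([[-0.96239613,  0.17654252, -0.20646169,  0.23349788],
       [-0.27083534, -0.56476109,  0.77954674,  1.0057378 ],
       [ 0.02102161,  0.80614989,  0.59133784,  0.88141637],
       [ 0.        ,  0.        ,  0.        ,  1.        ]])}
sid
[... 685 characters left out ...]
925956],
       [-0.9999436 , -0.00266844, -0.01028016, -0.03416482],
       [-0.01048107,  0.09141205,  0.995758  ,  1.07827427],
       [ 0.        ,  0.        ,  0.        ,  1.        ]])}
top gauge_grip 0.94 [366.7 225.4] [ 0.434 -0.299  0.102]
top gauge_grip 0.75 [355.7 168.9] [ 0.578 -0.275  0.102]
top gauge_grip 0.6 [415.2 246. ] [ 0.382 -0.419  0.102]
top plug_center 0.77 [108.3 221.3] [0.447 0.391 0.019]
top plug_center 0.56 [184.8 235. ] [0.409 0.178 0.019]
top plug_center 0.5 [150.1 232.5] [0.416 0.274 0.019]
top spacer_center 0.76 [283.  151.7] [ 0.642 -0.094  0.013]
top seat_center 0.47 [203.9 163.3] [0.607 0.127 0.024]
top seat_center 0.45 [284.8 153.1] [ 0.635 -0.098  0.024]
```

View pics/side0.png

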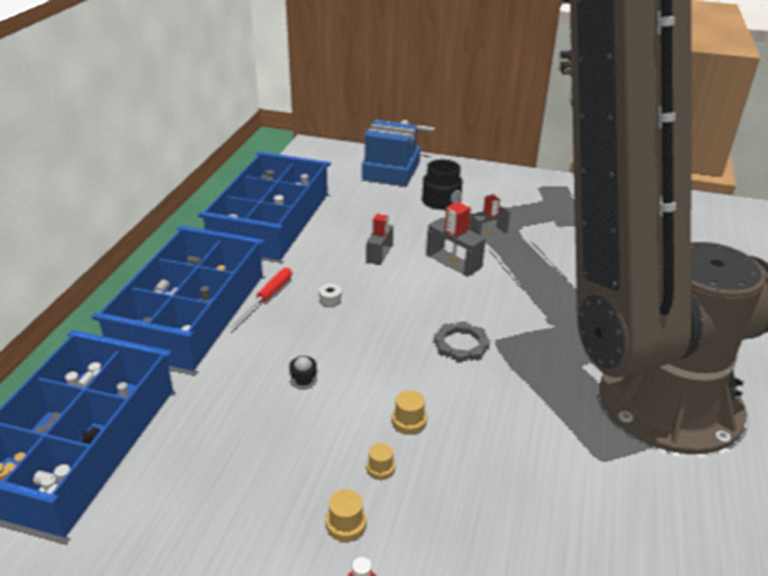

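View pics/top0.png

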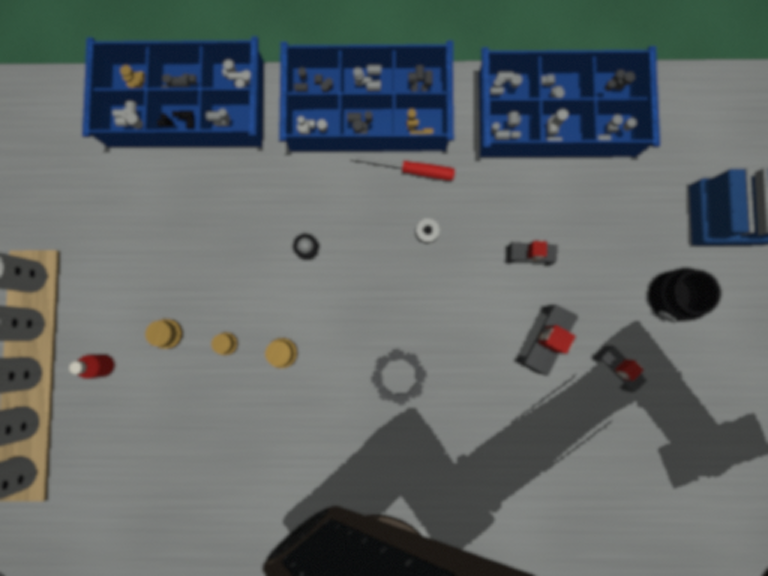

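Gauge candidates (side picture px): (305,145), (251,152), (327,137); the largest is (305,145), top (367,225). Plug candidates: side (254,309), (276,277), (230,343); the smallest is (254,309), top (150,232). Next I fit their geometry to the masks and check it in one crop.

```bash
cat > fit.py <<'E'
from h import *
from scipy.optimize import minimize
S=4
def box(cx,cy,z0,z1,sx,sy): return [[cx+a*sx/2,cy+b*sy/2,z] for a in(-1,1) for b in(-1,1) for z in(z0,z1)]
G=[box(0,0,.074,.130,.036,.040),box(0,0,.06,.074,.118,.046),box(-.052,0,0,.06,.014,.05),box(.052,0,0,.06,.014,.05)]
th=np.linspace(0,2*np.pi,40)
circ=lambda r,z:[[r*np.cos(t),r*np.sin(t),z] for t in th]
P=[circ(.022,0)+circ(.022,.004),circ(.018,0)+circ(.018,.038)]
def render(parts,p,cam,z=0):
    m=np.zeros((384*S,512*S),np.uint8); c,s=np.cos(p[2]),np.sin(p[2])
    for q in parts:
        q=np.array(q); w=np.c_[p[0]+c*q[:,0]-s*q[:,1],p[1]+s*q[:,0]+c*q[:,1],q[:,2]+z]
        uv=np.array([proj(cam,a) for a in w])
        cv2.fillConvexPoly(m,cv2.convexHull(np.round((uv+.5)*S).astype(np.int32)),1)
    return m
def fit(parts,thing,guess,cams=('side','top'),yaw=True,z=0):
    M={}
    for c in cams:
        arm.grab_frame(c); u=proj(c,[guess[0],guess[1],.05+z])
        rs=[r for r in arm.masks_of(thing,c) if np.hypot(*(np.array(r['xy'])-u))<18]
        if rs:
            M[c]=cv2.resize(rs[0]['pixels'].astype(np.float32),None,fx=S,fy=S,interpolation=cv2.INTER_LINEAR)>.5
            print(c,rs[0]['score'],rs[0]['xy'],M[c].sum()/S**2)
    def cost(v,cs=None):
        p=[v[0],v[1],v[2]/5 if yaw else 0]; t=0
        for c in cs or M:
            r=render(parts,p,c,z)>0; t+=1-(r&M[c]).sum()/(r|M[c]).sum()
        return t
    v0=np.array([guess[0],guess[1],guess[2]*5 if yaw else 0])
    for cs in [list(M)]+[[c] for c in M]:
        o=minimize(cost,v0,args=(cs,),method='Nelder-Mead',options=dict(initial_simplex=[v0]+[v0+d for d in np.diag([.012,.012,.8 if yaw else .001])],xatol=2e-4,fatol=1e-4,maxiter=90))
        print(cs,np.round(o.x[:2],4),'yaw',round(np.degrees(o.x[2]/5),1),'cost',round(o.fun,3))
        if len(cs)==len(M): best=[o.x[0],o.x[1],o.x[2]/5 if yaw else 0]
    return best,M
E
python3 - <<'E'
from fit import *
g,_=fit(G,'gauge_grip',[.433,-.303,-.63])
p,_=fit(P,'plug_center',[.419,.279,0],yaw=False)
print(g,p)
outs=[]
for c in('side','top'):
    im=arm.grab_frame(c)
    for parts,q in((G,g),(P,p)):
        u=proj(c,[q[0],q[1],.05]).astype(int); k=40
        big=cv2.resize(im,None,fx=S,fy=S,interpolation=cv2.INTER_CUBIC)
        raw=big.copy()
        for part in parts:
            cs,_=cv2.findContours(render([part],q,c),0,2); cv2.drawContours(big,cs,-1,(0,255,0),1)
        sl=np.s_[(u[1]-k)*S:(u[1]+k)*S,(u[0]-k)*S:(u[0]+k)*S]
        outs.append(big[sl])
save('fit.png',np.vstack([np.hstack(outs[:2]),np.hstack(outs[2:])]),s=.9)
E
```

```text
side 0.91 [308.4, 157.7] 1038.75
top 0.73 [365.7, 226.6] 1038.75Traceback (most recent call last):
  File "<stdin>", line 2, in <module>
  File "fit.py", line 31, in fit
    o=minimize(cost,v0,args=(cs,),method='Nelder-Mead',options=dict(initial_simplex=[v0]+[v0+d for d in np.diag([.012,.012,.8 if yaw else .001])],xatol=2e-4,fatol=1e-4,maxiter=90))
    res = _minimize_neldermead(fun, x0, args, callback, bounds=bounds,
                               **options)
    fxcc = func(xcc)
    fx = function(np.copy(x), *(wrapper_args + args))
  File "fit.py", line 27, in cost
    r=render(parts,p,c,z)>0; t+=1-(r&M[c]).sum()/(r|M[c]).sum()
      ~~~~~~^^^^^^^^^^^^^
  File "fit.py", line 13, in render
    uv=np.array([proj(cam,a) for a in w])
                 ~~~~^^^^^^^
  File "h.py", line 14, in proj
    c=arm.calibration(cam);K=np.array(c['intrinsics']);T=np.array(c['T'])
ValueError: time passes only in moves, steps and waits
```

```bash
sed -i 's/c=arm.calibration(cam);/c=cal(cam);/; s/^from station import arm/from station import arm\nimport functools\ncal=functools.lru_cache(lambda c: arm.calibration(c))/' h.py
cat > vis.py <<'E'
from fit import *
def vis(name,items,k=40,z=0):
    rows=[]
    for c in('side','top'):
        im=arm.grab_frame(c); outs=[]
        for parts,q,z in items:
            u=proj(c,[q[0],q[1],.05+z]).astype(int)
            big=cv2.resize(im,None,fx=S,fy=S,interpolation=cv2.INTER_CUBIC)
            for part in parts:
                cs,_=cv2.findContours(render([part],q,c,z),0,2); cv2.drawContours(big,cs,-1,(0,255,0),1)
            outs.append(big[(u[1]-k)*S:(u[1]+k)*S,(u[0]-k)*S:(u[0]+k)*S])
        rows.append(np.hstack(outs))
    save(name,np.vstack(rows),s=.9)
E
python3 - <<'E'
from vis import *
g,_=fit(G,'gauge_grip',[.433,-.303,-.63])
p,_=fit(P,'plug_center',[.419,.279,0],yaw=False)
print(g,p)
vis('fit.png',[(G,g,0),(P,p,0)])
E
```

```text
side 0.91 [306.4, 157.3] 1065.75
top 0.8 [365.8, 227.5] 991.75
['side', 'top'] [ 0.4314 -0.3069] yaw -29.7 cost 0.193
['side'] [ 0.4312 -0.3103] yaw -27.4 cost 0.096
['top'] [ 0.4327 -0.3071] yaw -29.3 cost 0.075
side 0.94 [254.5, 308.7] 345.75
top 0.58 [149.6, 232.0] 222.75
['side', 'top'] [0.4256 0.2798] yaw 0.0 cost 0.235
['side'] [0.4255 0.2764] yaw -0.0 cost 0.14
['top'] [0.4264 0.2807] yaw -0.0 cost 0.061
[np.float64(0.43139252039792314), np.float64(-0.30689336343934), np.float64(-0.5179390354693545)] [np.float64(0.4255925740450329), np.float64(0.27979773574292727), 0]
```

View pics/fit.png

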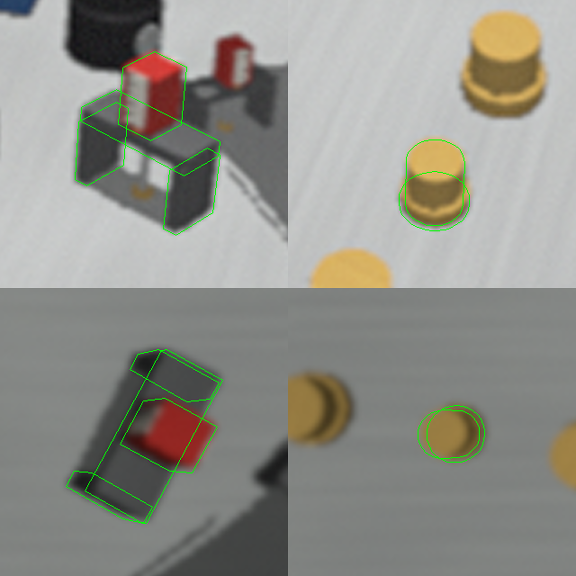

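The crop confirms the choice: the large red-headed gauge (side 305,145) and the small plug (side 254,309), and the outlines match. The gauge is at (0.431,-0.307), yaw -30°, and the plug at (0.426,0.280). I now go above the gauge and turn +40°.

Request:
{"method": "move_arm", "body": {"deltas": [[20,33,0,0,0,4],[20,33,0,0,0,4],[20,33,0,0,0,4],[20,33,0,0,0,4],[20,33,0,0,0,4]], "claw": 0}}

```text
t: 1.62
eef_pos: [0.3292, -0.4685, 0.4047]
ee_rot: [-3.141, 0.0, -2.444]
force: [0.4, 0.2, 0.2]
width: 0.0876
```

Request:
{"method": "move_arm", "body": {"deltas": [[20,33,0,0,0,4],[20,33,0,0,0,4],[20,33,0,0,0,4],[20,33,0,0,0,4],[22,31,0,0,0,4.5]]}}

```text
t: 2.03
eef_pos: [0.4311, -0.3051, 0.4051]
ee_rot: [-3.141, 0.0, -2.086]
force: [1.1, -0.6, -0.2]
width: 0.0877
```

Request:
{"method": "move_arm", "body": {"deltas": [[0,0,-10,0,0,0],[0,0,-20,0,0,0],[0,0,-10,0,0,0],[0,0,0,0,0,0],[0,0,0,0,0,0]]}}

```text
t: 2.45
eef_pos: [0.4306, -0.3074, 0.3645]
ee_rot: [3.14, -0.001, -2.089]
force: [0.2, 0.4, 0.5]
width: 0.0877
```

Request:
{"method": "move_arm", "body": {"deltas": [[0,0,-20,0,0,0],[0,0,-25,0,0,0],[0,0,-25,0,0,0],[0,0,-20,0,0,0],[0,0,-11,0,0,0]]}}

```text
t: 2.87
eef_pos: [0.4302, -0.3076, 0.2624]
ee_rot: [3.14, -0.0, -2.091]
force: [-1.2, -0.3, 0.3]
width: 0.0877
```

Request:
{"method": "move_arm", "body": {"deltas": [[0,0,0,0,0,0],[0,0,0,0,0,0],[0,0,0,0,0,0],[0,0,0,0,0,0],[0,0,0,0,0,0]], "claw": 110, "squeeze": 8}}

```text
t: 3.28
eef_pos: [0.4311, -0.3073, 0.2649]
ee_rot: [-3.139, 0.0, -2.089]
force: [0.2, 0.3, -0.4]
width: 0.0596
```

Request:
{"method": "move_arm", "body": {"deltas": [[0,0,0,0,0,0],[0,0,0,0,0,0],[0,0,0,0,0,0],[0,0,0,0,0,0],[0,0,0,0,0,0]], "claw": 255}}

```text
t: 3.7
eef_pos: [0.4311, -0.3071, 0.264]
ee_rot: [-3.141, 0.0, -2.089]
force: [-0.0, -0.7, 2.8]
width: 0.0365
```

Request:
{"method": "move_arm", "body": {"deltas": [[0,0,0,0,0,0],[0,0,0,0,0,0],[0,0,0,0,0,0],[0,0,0,0,0,0],[0,0,0,0,0,0]], "squeeze": 35}}

```text
t: 4.12
eef_pos: [0.4311, -0.3071, 0.264]
ee_rot: [-3.141, 0.0, -2.089]
force: [1.4, -0.2, 6.0]
width: 0.0358
```

Request:
{"method": "move_arm", "body": {"deltas": [[0,0,3,0,0,0],[0,0,8,0,0,0],[0,0,15,0,0,0],[0,0,20,0,0,0],[0,0,20,0,0,0]]}}

```text
t: 4.53
eef_pos: [0.4297, -0.3066, 0.3292]
ee_rot: [3.137, -0.0, -2.09]
force: [1.1, -0.8, -7.3]
width: 0.0361
```

Request:
{"method": "move_arm", "body": {"deltas": [[0,0,20,0,0,0],[0,0,12,0,0,0],[0,0,2,0,0,0],[0,0,0,0,0,0],[0,0,0,0,0,0]]}}

```text
t: 4.95
eef_pos: [0.43, -0.3067, 0.3623]
ee_rot: [3.139, 0.0, -2.09]
force: [0.5, 0.0, -7.7]
width: 0.0357
```

Request:
{"method": "move_arm", "body": {"deltas": [[0,5,0,0,0,0],[0,12,0,0,0,1],[0,20,0,0,0,1],[0,26,0,0,0,2],[0,28,0,0,0,2]]}}

```text
t: 5.37
eef_pos: [0.4302, -0.2149, 0.3626]
ee_rot: [3.14, -0.0, -1.983]
force: [1.1, 1.4, -6.0]
width: 0.0359
```

Request:
{"method": "move_arm", "body": {"deltas": [[0,28,0,0,0,2],[0,28,0,0,0,2],[0,28,0,0,0,2],[0,28,0,0,0,2],[0,28,0,0,0,2]]}}

```text
t: 5.78
eef_pos: [0.4298, -0.0743, 0.363]
ee_rot: [3.141, -0.0, -1.807]
force: [1.8, -0.1, -6.3]
width: 0.0355
```

Request:
{"method": "move_arm", "body": {"deltas": [[0,28,0,0,0,2],[0,28,0,0,0,2],[0,28,0,0,0,2],[0,28,0,0,0,2],[0,28,0,0,0,2]]}}

```text
t: 6.2
eef_pos: [0.4297, 0.0656, 0.3631]
ee_rot: [3.141, -0.0, -1.632]
force: [1.4, -0.4, -6.7]
width: 0.036
```

Request:
{"method": "move_arm", "body": {"deltas": [[-1,28,0,0,0,2],[-1,28,0,0,0,1],[-1,28,0,0,0,1],[-1,26,0,0,0,0],[-1,26,0,0,0,0]]}}

```text
t: 6.62
eef_pos: [0.4246, 0.2015, 0.363]
ee_rot: [3.141, -0.001, -1.564]
force: [1.1, -0.1, -6.7]
width: 0.0359
```

Request:
{"method": "move_arm", "body": {"deltas": [[0,24,0,0,0,0],[0,18,0,0,0,0],[0,10,0,0,0,0],[0,4,0,0,0,0],[0,0,0,0,0,0]]}}

```text
t: 7.03
eef_pos: [0.4255, 0.2565, 0.3631]
ee_rot: [3.141, -0.001, -1.564]
force: [-0.1, -0.3, -6.7]
width: 0.0361
```

Request:
{"method": "move_arm", "body": {"deltas": [[0,0,0,0,0,0],[0,0,0,0,0,0],[0,0,0,0,0,0],[0,0,0,0,0,0],[0,0,0,0,0,0]]}}

```text
t: 7.45
eef_pos: [0.4258, 0.2554, 0.3638]
ee_rot: [-3.141, 0.0, -1.566]
force: [0.1, 0.1, -7.2]
width: 0.036
```

```bash
python3 - <<'E'
from vis import *
s=arm.get_state(); print(s['eef_pos'],np.degrees(s['ee_rot']),s['width'],s['force'])
for t in('gauge_grip','plug_center'):
    for c in('side','top'):
        for r in arm.spot_point(t,c): print(t,c,r['score'],np.round(r['xy'],1),np.round(at(c,r['xy'],.202 if t[0]=='g' else .019),3))
q=list(s['eef_pos'][:2])+[s['ee_rot'][2]+np.pi/2]
vis('held.png',[(G,q,s['eef_pos'][2]-.264),(P,[.4256,.2798,0],0)])
E
```

```text
[0.42582607 0.25541021 0.36380152] [-1.79994082e+02  9.95993384e-03 -8.97301267e+01] 0.03599903729837463 [ 0.08742045  0.098618   -7.19547662]
gauge_grip side 0.97 [326.  138.1] [ 0.359 -0.199  0.202]
gauge_grip side 0.65 [305.9 144.8] [ 0.404 -0.146  0.202]
gauge_grip top 0.9 [419.7 243.1] [ 0.393 -0.39   0.202]
gauge_grip top 0.86 [366.4 223.4] [ 0.438 -0.271  0.202]
gauge_grip top 0.72 [356.8 166.8] [ 0.568 -0.253  0.202]
plug_center side 0.75 [272.9 275.7] [0.407 0.173 0.019]
plug_center side 0.57 [230.2 343.9] [0.444 0.388 0.019]
plug_center side 0.55 [250.5 305.8] [0.432 0.278 0.019]
plug_center top 0.75 [185.5 236.2] [0.406 0.176 0.019]
plug_center top 0.69 [150.  231.4] [0.419 0.275 0.019]
plug_center top 0.6 [108.3 222.6] [0.443 0.391 0.019]
```

View pics/held.png

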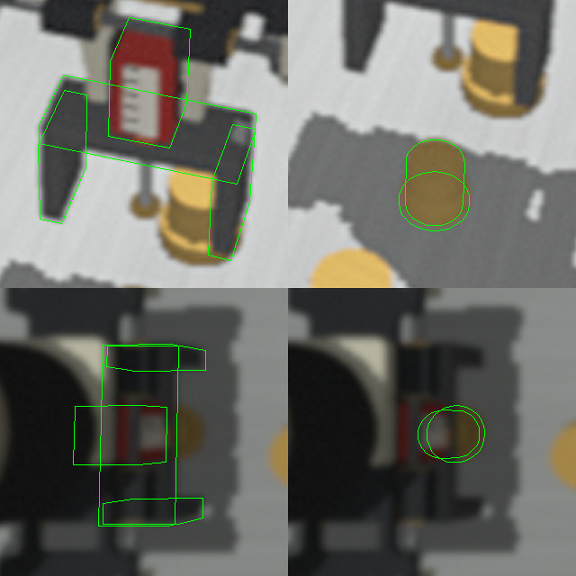

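The gauge is held square; the model outline fits in the side view. 24 mm of y is missing, so I correct that and go down to soles about 50 mm up, just over the plug.

Request:
{"method": "move_arm", "body": {"deltas": [[0,4,0,0,0,0],[0,8,-5,0,0,0],[0,8,-10,0,0,0],[0,4,-12,0,0,0],[0,0,-12,0,0,0]]}}

```text
t: 8.17
eef_pos: [0.4258, 0.2816, 0.3234]
ee_rot: [-3.141, 0.001, -1.565]
force: [0.2, -0.9, -5.8]
width: 0.036
```

Request:
{"method": "move_arm", "body": {"deltas": [[0,0,-8,0,0,0],[0,0,-3,0,0,0],[0,0,0,0,0,0],[0,0,0,0,0,0],[0,0,0,0,0,0]]}}

```text
t: 8.58
eef_pos: [0.426, 0.2802, 0.3142]
ee_rot: [-3.141, 0.001, -1.565]
force: [-0.1, -0.1, -6.9]
width: 0.036
```

```bash
python3 - <<'E'
from vis import *
s=arm.get_state(); print(s['eef_pos'],np.degrees(s['ee_rot']),s['width'],s['force'])
z=s['eef_pos'][2]-.264
q=list(s['eef_pos'][:2])+[s['ee_rot'][2]+np.pi/2]
vis('held2.png',[(G,q,z),(P,[.4256,.2798,0],0)])
for c in('side','top'):
    for r in arm.spot_point('gauge_grip',c): print(c,r['score'],np.round(r['xy'],1),np.round(at(c,r['xy'],.102+z),4))
E
```

```text
[0.42599297 0.28023529 0.31424128] [-1.79954338e+02  3.89645146e-02 -8.96768348e+01] 0.036043242198457046 [-0.07867858 -0.05885223 -6.90308188]
side 0.97 [256.3 264.2] [0.4214 0.2794 0.1522]
top 0.82 [418.5 244.3] [ 0.3886 -0.4073  0.1522]
top 0.79 [358.9 166.5] [ 0.5766 -0.2703  0.1522]
top 0.56 [130.  231.2] [0.4208 0.2842 0.1522]
```

View pics/held2.png

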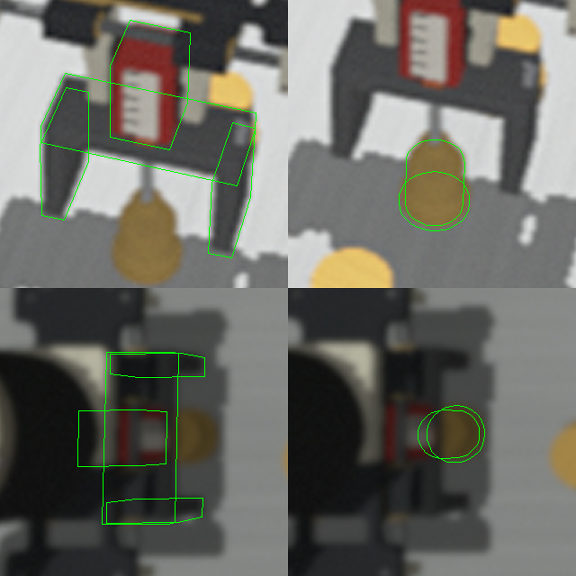

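Side view: the foot is over the middle of the plug, both at column ~435 of the crop, and both outlines fit. In the top view the arm hides part of the gauge, but head and plug agree with the model. Lowering.

Request:
{"method": "move_arm", "body": {"deltas": [[0,0,-5,0,0,0],[0,0,-8,0,0,0],[0,0,-10,0,0,0],[0,0,-10,0,0,0],[0,0,-6,0,0,0]]}}

```text
t: 9.2
eef_pos: [0.4255, 0.2797, 0.2729]
ee_rot: [3.141, -0.001, -1.566]
force: [0.5, 1.2, -4.0]
width: 0.036
```

Request:
{"method": "move_arm", "body": {"deltas": [[0,0,-3,0,0,0],[0,0,-3,0,0,0],[0,0,-2,0,0,0],[0,0,-1,0,0,0],[0,0,0,0,0,0]]}}

```text
t: 9.62
eef_pos: [0.4257, 0.2798, 0.2656]
ee_rot: [3.141, -0.0, -1.565]
force: [-0.4, -0.2, -5.4]
width: 0.0358
```

Request:
{"method": "move_arm", "body": {"deltas": [[0,0,-1,0,0,0],[0,0,-0.5,0,0,0],[0,0,-0.5,0,0,0],[0,0,0,0,0,0],[0,0,0,0,0,0]]}}

```text
t: 10.03
eef_pos: [0.4258, 0.28, 0.264]
ee_rot: [-3.141, 0.0, -1.565]
force: [-1.2, -1.7, -1.5]
width: 0.0362
```

Request:
{"method": "move_arm", "body": {"deltas": [[0,0,-0.5,0,0,0],[0,0,-0.5,0,0,0],[0,0,0,0,0,0],[0,0,0,0,0,0],[0,0,0,0,0,0]]}}

```text
t: 10.45
eef_pos: [0.4258, 0.28, 0.264]
ee_rot: [-3.141, 0.001, -1.565]
force: [-5.1, -2.9, 10.2]
width: 0.0358
```

```bash
python3 - <<'E'
from vis import *
s=arm.get_state(); print(s['eef_pos'],s['force'])
q=list(s['eef_pos'][:2])+[s['ee_rot'][2]+np.pi/2]
u=proj('side',[q[0],q[1],.05]).astype(int)
save('down.png',arm.grab_frame('side'),(u[0]-50,u[1]-50,u[0]+50,u[1]+50),6)
E
```

```text
[0.42579653 0.28003556 0.26400681] [-5.12857456 -2.86183497 10.15583883]
```

View pics/down.png

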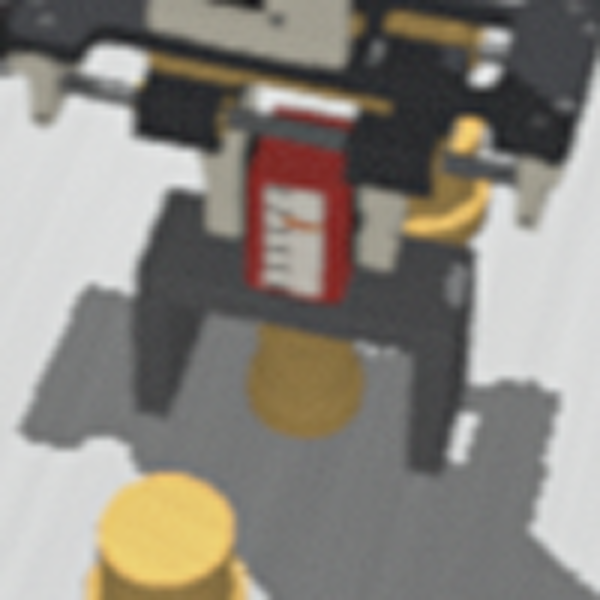

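The legs are on the bench (force +10 N), the gauge stands astride the plug, and the pointer is up the scale. Release and retreat.

Request:
{"method": "move_arm", "body": {"deltas": [[0,0,0.5,0,0,0],[0,0,0,0,0,0],[0,0,0,0,0,0],[0,0,0,0,0,0],[0,0,0,0,0,0]], "squeeze": 5}}

```text
t: 10.92
eef_pos: [0.4259, 0.2801, 0.2639]
ee_rot: [-3.141, 0.0, -1.565]
force: [-4.0, -1.8, 7.9]
width: 0.0363
```

Request:
{"method": "move_arm", "body": {"deltas": [[0,0,0,0,0,0],[0,0,0,0,0,0],[0,0,0,0,0,0],[0,0,0,0,0,0],[0,0,0,0,0,0]], "claw": 0}}

```text
t: 11.33
eef_pos: [0.4259, 0.2801, 0.2631]
ee_rot: [-3.141, 0.0, -1.565]
force: [-0.7, -0.4, 0.8]
width: 0.0638
```

Request:
{"method": "move_arm", "body": {"deltas": [[0,0,0,0,0,0],[0,0,0,0,0,0],[0,0,0,0,0,0],[0,0,0,0,0,0],[0,0,0,0,0,0]]}}

```text
t: 11.75
eef_pos: [0.4258, 0.28, 0.2632]
ee_rot: [-3.142, 0.0, -1.565]
force: [-0.2, -0.5, 0.4]
width: 0.0872
```

Request:
{"method": "move_arm", "body": {"deltas": [[0,0,5,0,0,0],[0,0,15,0,0,0],[0,0,25,0,0,0],[0,0,30,0,0,0],[0,0,30,0,0,0]]}}

```text
t: 12.17
eef_pos: [0.4256, 0.2797, 0.3695]
ee_rot: [3.141, -0.001, -1.565]
force: [0.4, 0.5, -0.9]
width: 0.0874
```

Request:
{"method": "move_arm", "body": {"deltas": [[0,-20,15,0,0,0],[0,-30,0,0,0,0],[0,-30,0,0,0,0],[0,-30,0,0,0,0],[0,-30,0,0,0,0]]}}

```text
t: 12.58
eef_pos: [0.4253, 0.1387, 0.3838]
ee_rot: [-3.141, 0.001, -1.565]
force: [1.4, -0.0, 0.1]
width: 0.0873
```

Request:
{"method": "move_arm", "body": {"deltas": [[0,-30,0,0,0,0],[0,-30,0,0,0,0],[0,-20,0,0,0,0],[0,0,0,0,0,0],[0,0,0,0,0,0]]}}

```text
t: 13.0
eef_pos: [0.4256, 0.059, 0.3837]
ee_rot: [-3.141, 0.0, -1.568]
force: [-0.4, 0.1, 0.4]
width: 0.0877
```

```bash
python3 - <<'E'
from vis import *
g,_=fit(G,'gauge_grip',[.4258,.28,0])
vis('end.png',[(G,g,0),(P,[.4256,.2798,0],0)])
for t,z in(('spacer_center',.013),('seat_center',.024)):
    for c in('side','top'):
        for r in arm.spot_point(t,c)[:1]: print(t,c,r['score'],np.round(at(c,r['xy'],z),3))
E
```

```text
side 0.97 [255.0, 291.0] 1706.75
['side'] [0.4253 0.2784] yaw 2.1 cost 0.083
['side'] [0.4253 0.2784] yaw 2.1 cost 0.083
spacer_center side 0.43 [ 0.634 -0.087  0.013]
spacer_center top 0.6 [ 0.638 -0.092  0.013]
seat_center side 0.73 [0.596 0.128 0.024]
seat_center top 0.55 [0.615 0.14  0.024]
```

View pics/end.png

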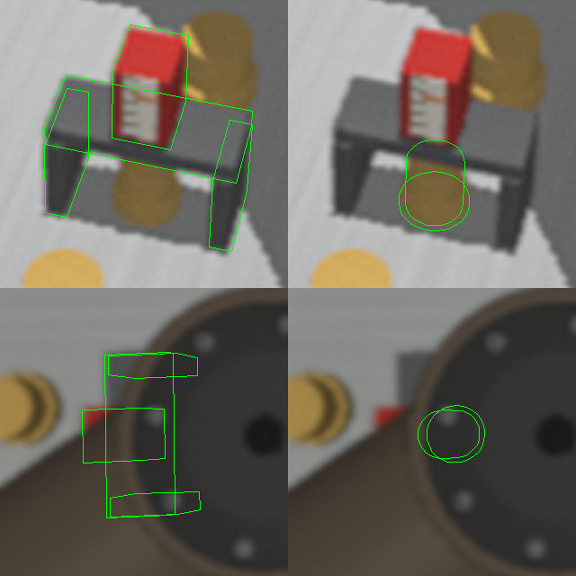

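The gauge stands level and free. Its plug is still at the measured spot, and the foot is pushed up out of sight under the beam. Handing in.

```bash
python3 -c "
from station import arm
print(arm.job_done())"
```

```text
the job is handed in; nothing more can be done
None
```

I gripped the largest red-headed gauge by its x faces and carried it to the smallest brass plug. I lowered it until the legs took the load (about 10 N), opened the fingers, backed off and handed in at about 13–14 s.

**Final position:** the side-view fit puts the gauge at (0.425, 0.278), turned about 2°. The plug was measured at (0.426, 0.280), so they are about 2 mm apart. The plug still matches its outline in the side view.

**Foot reading:** I did not read the value. The foot no longer shows below the beam and the scale pointer is up, which fits it resting on the plug.

**Bystanders:** I never touched the spacer or the seat. Their last positions agree with the first to within about 14 mm, which is the scatter of the network readings.

**Checks that failed or disagreed:**
- In the last top view the arm hid the gauge, so the final check rests on the side camera alone.
- While the gauge was held, its legs looked up to about 15 mm off the model in the shadowed top view. The head and the side view agreed with the model, so I went by those.

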